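Mallet head held hole-up for its new handle

TASK

Two new wooden mallet heads stand on end on the carver's bench; one has the blind hole for its handle bored in one of its four long sides, the other is a plain blank. Find the bored one, turn it so that its hole faces straight up, and finish while still holding it, steady and at least 10 cm clear of the bench, with the gripper leaning well to one side (30 degrees or more from vertical) so that the space above the hole is free and I can push the handle straight down into it. Do not let go of it at the end; leave the blank standing on the bench (put it back on end if you picked it up to look), and do not disturb the handle, the glue bottle, the sharpening stone or the punch block.

Things in the scene. Friction and masses are not known exactly. Their poses are not given: they have to be found in the camera images.
- head: Bored mallet head: brown hardwood, 52 x 52 x 90 mm, darker end pieces, 0.15 to 0.3 kg. Origin at its centre. y: along its length; at the start it stands on end, y straight up, centre 45 mm above the bench. z: out of the blind hole, which is in the middle of one 52 x 90 side (at the start horizontal, in any direction). x: square to the two plain sides beside the hole.
- hole (a point): Centre of the mouth of the blind hole in head, 26 mm from its centre along its z. Hole 22 mm across, 34 mm deep, z axis out of it; same axes as head.
- blank: The other mallet head, same wood, size, end pieces and axes as head, origin at its centre, but with no hole. Starts standing on end in the same way, in any yaw. May be handled, but must be standing on end on the bench at the end.
- handle: The new mallet handle: pale turned wood, 180 mm long, up to 32 mm thick with a 20 mm tenon 30 mm long at one end, lying loose on the bench on the far side of the heads. Origin on its lower side, halfway along; x axis along it, towards the tenon. Leave it alone.
- glue: White glue bottle with orange cap, 56 mm across, 130 mm tall, standing loose to the right (-y) of the heads. Origin at the centre of its base, z up. Leave it alone.
- stone: Grey sharpening stone on a brown wooden base, 200 (x) x 75 (y) x 40 mm tall, lying loose to the left (+y) of the heads. Origin at the centre of its underside. Leave it alone.
- punches: Fixed pale wooden block 70 (x) x 200 (y) x 50 mm tall with six upright steel punches standing up to 136 mm above the bench, at the far left. Origin at the centre of its underside. Do not touch.
Not all that is in view belongs to the job. Leave any turquoise look-alike of the head alone.

How it is judged (in metres and radians):
At the end, for the whole second after the job is handed in: Only the fingers (over 2 N) hold the bored head: hole within 0.15 rad of straight up, centre over 125 mm high, under 20 mm/s and 0.15 rad/s, tool axis at least 0.5 rad off vertical. The blank stands on end on the bench (within 0.15 rad), at rest, untouched (angle between head's own z axis and vertical below 0.15 rad and height (world z) of head above 0.125 m and contact force between the fingers and head above 2 N and linear speed of each of head, blank below 0.02 m/s and angular speed of head below 0.15 rad/s and angle between the grasp point's own z axis and vertical below 2.64 rad and contact force between each of head, the fingers and blank below 0.1 N and contact force between head and handle below 0.1 N and contact force between head and glue below 0.1 N and contact force between head and stone below 0.1 N and contact force between head and punches below 0.1 N and (angle between blank's own y axis and vertical below 0.15 rad or angle between blank's own y axis and vertical above 2.99 rad) and height (world z) of blank below 0.055 m); the arm keeps its last pose, push and grip.
It fails at once if the handle is moved more than 20 mm (distance of handle from where it was at the start of the episode above 0.02 m).
It fails at once if the glue bottle is moved more than 20 mm (distance of glue from where it was at the start of the episode above 0.02 m).
It fails at once if the sharpening stone is moved more than 20 mm (distance of stone from where it was at the start of the episode above 0.02 m).
It fails at once if the arm or gripper or a head strikes the punch block (contact force between any of the arm, the fingers, head, blank and punches above 2 N).
It also fails if it takes over 51 s, if anything falls off the work surface, if the arm or the gripper's body presses on something with over 40 N, if the wrist force passes 120 N, or if a joint passes its speed limit or range.

ROBOT

A 6-joint arm with a two-finger parallel gripper is mounted at the origin on the work surface. World frame = base frame: x ahead of the robot, y to its left, z up, the work surface at z = 0. Lengths are in mm, angles in degrees, forces in N, time in s.
With the tool pointing down it reaches from about 350 to 850 mm from the base axis. Payload 8.1 kg.
Tool frame: the origin (TCP) lies midway between the tips of the shut fingers; the grasp point (between the pads) lies hold_point_z behind it (hold_point_z is the distance from the TCP to the grasp point, in mm); z points along the fingers, x is the direction in which the jaws open and shut, and the axes are right-handed (so a half turn about z gives the same grasp; the last joint's range is limited). The gripper opens to 85 mm and grips with 20 to 120 N. Pads are 22 mm wide; open, the fingers measure 114 mm over their backs; the gripper's body (76 mm by 85 mm) begins 54 mm behind the grasp point. The pads swing forward as they close: fully open they stand 13 mm farther back than shut.
Start: joints at [-72.846, 7.471, 85.268, -0, 87.261, -4.893], TCP at [225.244, -556.121, 208.692] pointing down, gripper open.
Joint ranges: [-169.43, 169.43], [-51.17, 129.36], [1.28, 143.12], [-76.62, 256.62], [0, 156.53], [-152.29, 152.29]. Speed limits (degrees/s): [136.94, 136.94, 159.86, 180, 180, 180].

INTERFACE

Orientations are given as [roll, pitch, yaw] about the fixed x, y, z axes, in that order (R = Rz(yaw) Ry(pitch) Rx(roll)).
In Python, from bench import * gives the robot as it stands.
- The arm moves only by the shell command python3 -m pendant 'ROWS' [OPENING] [FORCE]. ROWS is JSON, a list that holds one entry, the list of rows, each a list of 4 numbers: the shift along the tool's x, y, z normalised to -1 to 1, where 1 is 0.02 m, then the turn about the tool's z normalised to -1 to 1, where 1 is 0.08 rad. A call has exactly 10 rows; each row shifts and turns the pose as measured when the row begins, along the tool's axes as they then stand; what a row does not reach is not made up. A row lasts 1/12 s, in which the tool goes at most 41.7 mm and 7.16 degrees, less where a joint would pass 70% of its speed; a pose out of reach is approached as far as the arm can. A call with a number of a shift or a turn outside -1 to 1 is refused whole. A call with a gripper value outside its range is refused whole. OPENING is the gripper's target within -1 to 1 (fully open at 1, half-way at 0, shut at -1), set as the call begins (- or left out, the last holds). The fingers move at their own pace and stop on an object; FORCE is the grip in N (left out, the last holds). Time passes only in rows, so rows that do not move let the fingers close, or fill a call up. It gives the time, the measured TCP pose, the force and the opening at its end, in the units of the state.
- sense(): the state, without advancing time (a new reading comes with each control period).
- snapshot(name): name is "scene" or "side" or "wrist"; returns the picture (480x640x3 uint8, red, green, blue); there is no depth.
- calibration(name): a dict with "mtx" (3x3 intrinsics, pixels), "world_to_cam" (4x4, takes a point from world to camera coordinates); the wrist camera has in their place "hand_eye" (4x4, takes a point from camera to tool coordinates, whose origin is the TCP and whose axes are the tool frame's). Camera axes: x right, y down, z forward; pixel columns grow to the right and rows downward; lengths in mm; the calibration is good to about 2 mm. A picture is of the moment at which its call begins: read the wrist's pose just before it. calibration takes no time and is no camera call.
- hand_in(): hands the job in, once; it reports no verdict.
The state is a dict: "time": time; "joint_pos": joint angles; "qd": joint speeds; "joint_efforts": joint torques, N m; "tool_pos": TCP position; "tcp_rot": TCP orientation; "ft_force": force on the tool from outside, world axes, zero at the start; "wrist_torque": the same for the moment, N m; "finger_gap": finger opening in mm.
Only numpy, scipy, OpenCV 4.12 (cv2) and the standard library are available. Lean on these libraries where they do the work, as an engineer would, in place of code of your own. Each camera call takes 0.05 s, during which the arm holds its last target.

## Working session

There is one attempt and no reset: what is moved stays moved. The work goes in short steps, Python scripts to look and compute and a shell command to move; the robot and the scene stay as the last step left them, time stands still between calls to the robot, and variables do not carry over. Pictures are saved under pics/ and viewed, and the job is handed in when it is done.

```bash
ls -la; mkdir -p pics; cat > h.py <<'E'
from bench import *
import numpy as np, cv2, os
def shot(n,f):
    im=snapshot(n); assert not os.path.exists(f); cv2.imwrite(f,im[:,:,::-1].copy()); return im
E
python3 - <<'E'
from h import *
print(sense())
for n in ["scene","side","wrist"]:
    shot(n,f"pics/{n}0.png"); print(n,{k:np.round(v,3).tolist() for k,v in calibration(n).items()})
print(hold_point_z if 'hold_point_z' in globals() else [k for k in globals() if not k.startswith('_')])
E
```

```text
total 12
drwxr-xr-x  3 agent agent 4096 Dec  6 10:36 .
drwxr-xr-x 23 root  root  4096 Dec  6 10:36 ..
drwxr-xr-x  2 agent agent 4096 Dec  6 10:36 pics
{'time': 0.0, 'joint_pos': array([-7.28463209e+01,  7.51769736e+00,  8.53303460e+01, -1.05077209e-03,
        8.72600351e+01, -4.89497765e+00]), 'qd': array([-0.01874622, -0.06027831,  0.05672304,  0.04883569,  0.00230042,
       -0.06695033]), 'joint_efforts': array([-1.31553294e-03, -5.69390774e+01, -5.00562215e+01, -2.43783124e-04,
        1.48435420e-02, -1.63006376e-06]), 'tool_pos': array([ 225.05575406, -555.55073633,  207.60724337]), 'tcp_rot': array([-1.79991823e+02,  1.07773733e-01, -6.79512843e+01]), 'ft_force': array([-0.24319441, -0.22999221, -0.22428429]), 'wrist_torque': array([-0.04061436, -0.01344718,  0.0359192 ]), 'finger_gap': 85.33268647670874}
scene {'mtx': [[528.998, 0.0, 317.864], [0.0, 528.998, 243.003], [0.0, 0.0, 1.0]], 'world_to_cam': [[-0.412, 0.911, -0.001, 268.433], [0.723, 0.326, -0.61, -365.116], [-0.555, -0.252, -0.793, 1770.947], [0.0, 0.0, 0.0, 1.0]]}
side {'mtx': [[441.695, 0.0, 318.568], [0.0, 441.695, 241.242], [0.0, 0.0, 1.0]], 'world_to_cam': [[-0.887, -0.462, 0.011, 480.881], [-0.314, 0.585, -0.748, 233.558], [0.339, -0.667, -0.664, 1058.138], [0.0, 0.0, 0.0, 1.0]]}
wrist {'mtx': [[356.308, 0.0, 320.338], [0.0, 356.308, 235.794], [0.0, 0.0, 1.0]], 'hand_eye': [[1.0, 0.0, 0.001, -0.435], [-0.0, 0.952, 0.307, -78.717], [-0.001, -0.307, 0.952, -164.672], [0.0, 0.0, 0.0, 1.0]]}
18.700000000000003
```

View pics/scene0.png

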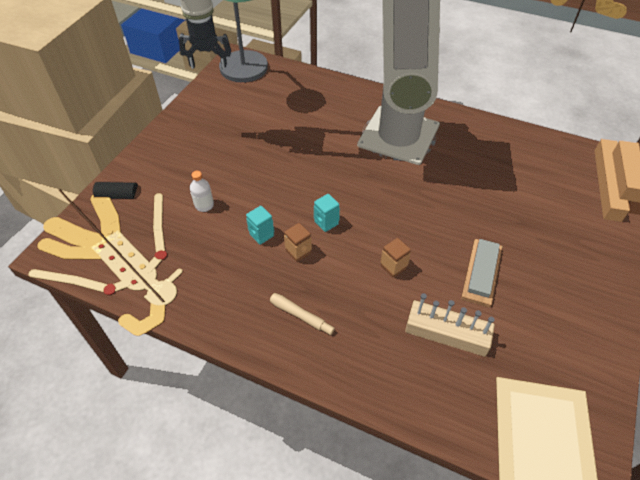

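View pics/side0.png

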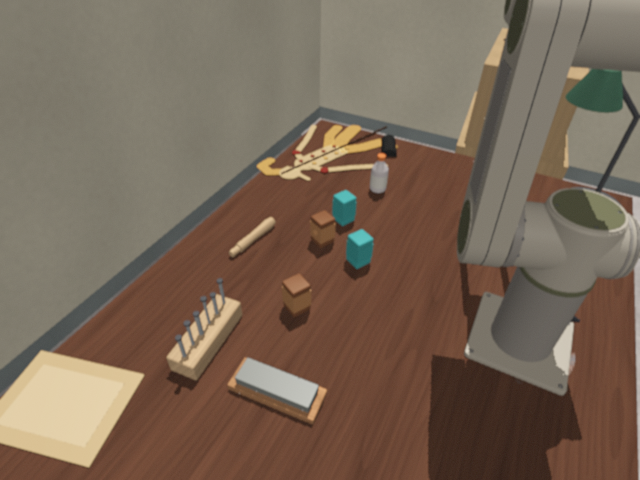

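View pics/wrist0.png

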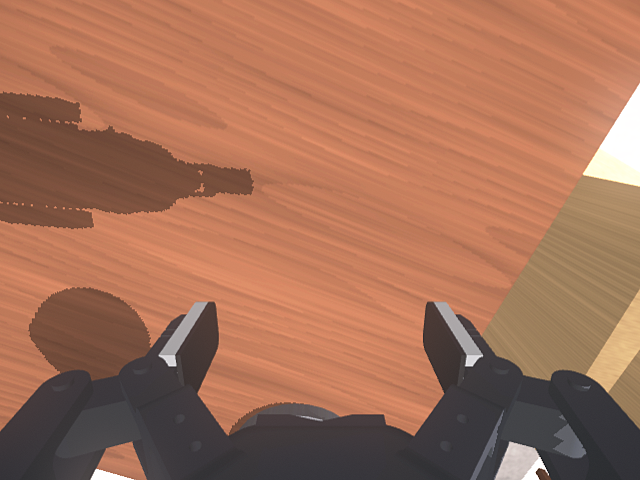

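```bash
python3 - <<'E'
import cv2,numpy as np
a=cv2.imread('pics/scene0.png');b=cv2.imread('pics/side0.png')
def c(im,x,y,w=50): return cv2.resize(im[y-w//2:y+w//2,x-w//2:x+w//2],(380,290) if 0 else (290,290),interpolation=cv2.INTER_CUBIC)
cv2.imwrite('pics/crop0.png',np.vstack([np.hstack([c(a,298,242),c(a,396,257)]),np.hstack([c(b,322,228),c(b,296,294)])]))
E
```

```text
(no output)
```

View pics/crop0.png

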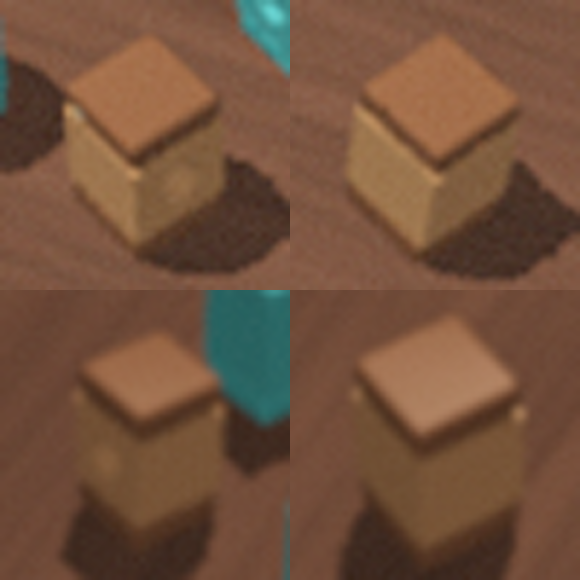

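```bash
cat >> h.py <<'E'
def P(n):
    c=calibration(n); return c['mtx']@c['world_to_cam'][:3]
def onplane(Pm,uv,z):
    out=[]
    for u,v in uv:
        A=np.array([Pm[0]-u*Pm[2],Pm[1]-v*Pm[2]])
        out.append(np.linalg.solve(A[:,:2],-(A[:,2]*z+A[:,3])))
    return np.array(out)
def tri(Ps,uvs):
    A=[]
    for Pm,(u,v) in zip(Ps,uvs): A+= [Pm[0]-u*Pm[2],Pm[1]-v*Pm[2]]
    A=np.array(A); return np.linalg.lstsq(A[:,:3],-A[:,3],rcond=None)[0]
E
python3 - <<'E'
from h import *
Ps,Pd=P("scene"),P("side")
for n in ["scene","side"]:
    T=calibration(n)["world_to_cam"];print(n,-T[:3,:3].T@T[:3,3])
S={'A':[(298.5,223),(310.6,234.2),(296.6,244.2),(284.6,234.2)],'B':[(396.9,237.7),(410.7,250.1),(396.5,260.4),(383.4,248.4)]}
D={'A':[(323.7,210.1),(334.9,218.5),(321.5,226.1),(310.4,217.7)],'B':[(299.4,273.3),(310.3,284.9),(293.4,296.1),(282.7,282.8)]}
for k in 'AB':
    for nm,Pm,X in(('scene',Ps,S[k]),('side',Pd,D[k])):
        w=onplane(Pm,X,90);e=np.roll(w,-1,0)-w
        print(k,nm,w.round(0).tolist(),'c',w.mean(0).round(1),'len',np.linalg.norm(e,axis=1).round(0),'yaw',np.degrees(np.arctan2(e[:,1],e[:,0])).round(0)%90)
    print('tri centre',tri([Ps,Pd],[np.mean(S[k],0),np.mean(D[k],0)]))
def f(n,uv,z): return onplane(P(n),[uv],z)[0].round(0)
print('glue',tri([Ps,Pd],[(197,175),(381,157)]), f('scene',(203,208),0))
print('handle',f('scene',(274,299),16),f('scene',(332,330),12),'hole',tri([Ps,Pd],[(273+178/5.8,217+182/5.8),(297+105/5.8,203+172/5.8)]))
for t in ((260,212),(326,200)): print('turq',f('scene',t,90))
print('punch',[f('scene',t,50) for t in ((415,303),(493,330),(490,352),(407,332))])
print('stone',[f('scene',t,40) for t in ((480,240),(500,243),(490,298),(468,293))])
E
```

```text
scene [1357.33853935  320.60996786 1181.71959609]
side [141.67981552 791.23402388 871.39411418]
A scene [[553.0, -102.0], [574.0, -56.0], [619.0, -75.0], [602.0, -119.0]] c [587.1 -87.8] len [50. 49. 46. 52.] yaw [65. 67. 69. 71.]
A side [[590.0, -122.0], [544.0, -102.0], [562.0, -54.0], [607.0, -72.0]] c [575.9 -87.7] len [50. 51. 48. 52.] yaw [67. 69. 68. 71.]
tri centre [580.35954968 -92.38086095  82.24920125]
B scene [[492.0, 155.0], [516.0, 201.0], [562.0, 178.0], [539.0, 135.0]] c [527.2 167.5] len [52. 51. 49. 52.] yaw [62. 64. 63. 67.]
B side [[527.0, 134.0], [485.0, 155.0], [503.0, 205.0], [547.0, 180.0]] c [515.4 168.5] len [47. 53. 50. 51.] yaw [63. 70. 61. 67.]
tri centre [519.78870223 164.97837025  81.55865654]
glue [ 535.38897701 -424.60020167  122.49852853] [ 551. -420.]
handle [753. -78.] [772.  93.] hole [591.09000419 -69.75532172  41.84221736]
turq [ 561. -214.]
turq [446. -68.]
punch [array([637., 258.]), array([632., 451.]), array([692., 458.]), array([722., 265.])]
stone [array([367., 357.]), array([354., 409.]), array([539., 425.]), array([547., 371.])]
```

```bash
python3 -m pendant '[[[-0.6,-1,0,0],[-0.6,-1,0,0],[-0.6,-1,0,0],[-0.6,-1,0,0],[-0.6,-1,0,0],[-0.6,-1,0,0],[-0.6,-1,0,0],[-0.6,-1,0,0],[-0.6,-1,0,0],[-0.6,-1,0,0]]]' 1
```

```text
time: 0.98
tool_pos: [366.4, -363.1, 203.4]
tcp_rot: [179.9, 0.5, -68.4]
ft_force: [-0.0, -0.1, -0.4]
finger_gap: 85.5
```

```bash
python3 -m pendant '[[[-0.58,-1,0,0],[-0.58,-1,0,0],[-0.58,-1,0,0],[-0.58,-1,0,0],[-0.58,-1,0,0],[-0.58,-1,0,0],[-0.58,-1,0,0],[-0.58,-1,0,0],[-0.58,-1,0,0],[-0.58,-1,0,0]]]'; python3 -m pendant '[[[-0.58,-1,0,0],[-0.58,-1,0,0],[-0.4,-0.8,0,0],[0,0,0,-1],[0,0,0,-1],[0,0,0,-1],[0,0,0,-1],[0,0,0,-1],[0,0,0,-1],[0,0,0,-1]]]'
python3 - <<'E'
from h import *
s=sense();shot("wrist","pics/w1.png");print(s['tool_pos'],s['tcp_rot'],s['joint_pos'])
E
```

```text
time: 1.82
tool_pos: [513.9, -169.8, 201.1]
tcp_rot: [179.7, 0.7, -68.4]
ft_force: [-0.1, 0.2, 0.5]
finger_gap: 85.5
time: 2.65
tool_pos: [557.0, -110.1, 196.7]
tcp_rot: [-179.9, 1.1, -34.6]
ft_force: [0.7, -0.1, 0.1]
finger_gap: 85.3
[ 556.9702942  -110.05066476  196.6854813 ] [-179.87632485    1.14030423  -34.59530926] [-16.67220948   3.86468743  90.37594979   0.46930075  86.80639475
  17.89390408]
```

View pics/w1.png

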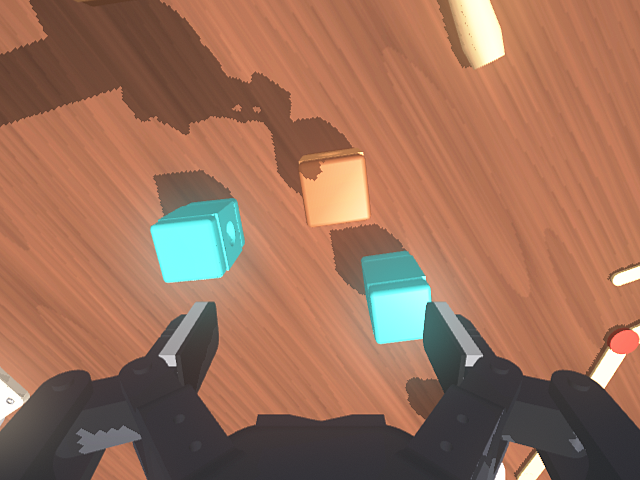

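```bash
cat >> h.py <<'E'
from scipy.spatial.transform import Rotation as R
def Pw(pos,rpy):
    c=calibration("wrist"); T=np.eye(4); T[:3,:3]=R.from_euler('xyz',rpy,degrees=True).as_matrix(); T[:3,3]=pos
    return c['mtx']@np.linalg.inv(T@c['hand_eye'])[:3]
E
python3 - <<'E'
from h import *
im=cv2.imread('pics/w1.png');cv2.imwrite('pics/w1c.png',cv2.resize(im[130:240,130:450],(800,275),interpolation=cv2.INTER_CUBIC))
Pm=Pw([556.97,-110.05,196.69],[-179.876,1.14,-34.595])
for q in ([(301,164),(365,154),(369,218),(308,226)],):
    w=onplane(Pm,q,90);e=np.roll(w,-1,0)-w
    print(w.round(0).tolist(),w.mean(0),np.linalg.norm(e,axis=1).round(1),np.degrees(np.arctan2(e[:,1],e[:,0])).round(1))
print('3view',tri([P('scene'),P('side'),Pm],[(297.6,233.9),(322.6,218.1),(335.75,190.5)]))
print('2view', tri([P('scene'),Pm],[(297.6,233.9),(335.75,190.5)]))
print('turq2',onplane(Pm,[(368,290),(428,290),(430,338),(378,343)],90))
E
```

```text
[[570.0, -61.0], [614.0, -82.0], [590.0, -125.0], [547.0, -104.0]] [580.41282714 -92.88713496] [48.4 49.4 48.5 48.8] [ -25.7 -118.8  153.5   61. ]
3view [580.30095441 -92.71594795  82.09925527]
2view [579.36485191 -92.73136933  78.44067198]
turq2 [[ 556.29563874 -177.61109719]
 [ 597.75937891 -205.59806423]
 [ 576.40443917 -247.14498927]
 [ 536.03144564 -226.23353634]]
```

View pics/w1c.png

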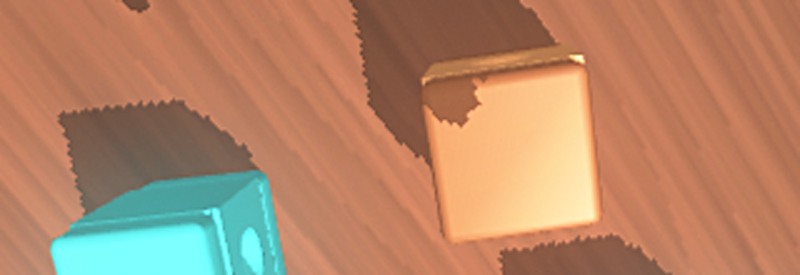

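```bash
python3 -m pendant '[[[0.24,-0.7,0,0],[0.24,-0.7,0,0],[0,0,0,-0.82],[0,0,0,-0.82],[0,0,0.9,0],[0,0,0.9,0],[0,0,0.9,0],[0,0,0.5,0],[0,0,0,0],[0,0,0,0]]]'
python3 - <<'E'
from h import *
s=sense();shot("wrist","pics/w2.png");print(s['tool_pos'],s['tcp_rot'],s['joint_pos'])
E
```

```text
time: 3.53
tool_pos: [579.9, -90.5, 128.9]
tcp_rot: [-179.8, 1.2, -27.4]
ft_force: [0.5, 0.1, 0.2]
finger_gap: 85.2
[579.92127379 -90.45501229 128.92950228] [-179.76491598    1.23120783  -27.38352748] [-14.20757459   9.45193477  91.53623485   0.5171335   80.15745308
  13.08498469]
```

View pics/w2.png

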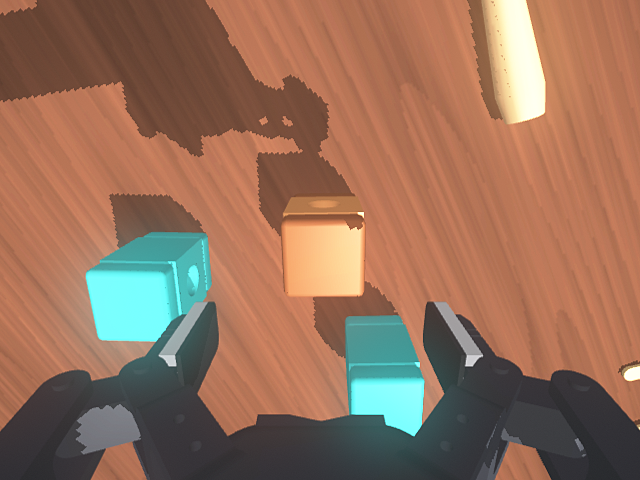

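```bash
python3 - <<'E'
from h import *
Pm=Pw([579.92,-90.455,128.93],[-179.765,1.231,-27.38])
P1=Pw([556.97,-110.05,196.69],[-179.876,1.14,-34.595])
q=[(284,216),(364,216),(365,296),(284,295)]
w=onplane(Pm,q,90);print(w.round(0).tolist(),w.mean(0))
print(tri([Pm,P1],[(324.5,255.7),(335.3,191)]),tri([Pm,P('scene'),P('side')],[(324.5,255.7),(297.6,233.9),(322.6,218.1)]))
E
```

```text
[[572.0, -58.0], [614.0, -79.0], [592.0, -127.0], [546.0, -103.0]] [580.98389922 -91.48098991]
[579.47659371 -94.41295539  78.78507701] [580.34047564 -92.54830532  82.26407084]
```

```bash
python3 -m pendant '[[[0.15,0.05,0.95,0],[0,0,0.95,0],[0,0,0.95,0],[0,0,0.95,0],[0,0,0.85,0],[0,0,0,0],[0,0,0,0],[0,0,0,0],[0,0,0,0],[0,0,0,0]]]' && python3 -m pendant '[[[0,0,0,0],[0,0,0,0],[0,0,0,0],[0,0,0,0],[0,0,0,0],[0,0,0,0],[0,0,0,0],[0,0,0,0],[0,0,0,0],[0,0,0,0]]]' -1 80
```

```text
time: 4.42
tool_pos: [591.2, -94.5, 48.6]
tcp_rot: [-179.5, 0.0, -27.6]
ft_force: [-0.2, -0.4, 0.2]
finger_gap: 85.3
time: 5.25
tool_pos: [593.5, -94.9, 52.7]
tcp_rot: [-179.4, -0.3, -27.6]
ft_force: [-1.1, -0.1, 0.1]
finger_gap: 50.7
```

```bash
python3 - <<'E'
from h import *
s=sense();[print(k,np.round(v,3)) for k,v in s.items()]
shot("wrist","pics/w3.png")
shot("side","pics/side1.png")
E
```

```text
time 5.25
joint_pos [-14.313  14.341  94.347   0.552  70.925  13.115]
qd [-0.141  0.053 -0.095 -0.018  0.051 -0.04 ]
joint_efforts [-9.8000e-02 -5.8839e+01 -4.5951e+01  1.6000e-02 -1.3800e-01 -0.0000e+00]
tool_pos [593.48  -94.941  52.652]
tcp_rot [-179.403   -0.257  -27.608]
ft_force [-1.147 -0.114  0.111]
wrist_torque [-0.011 -0.033  0.   ]
finger_gap 50.674
```

View pics/w3.png

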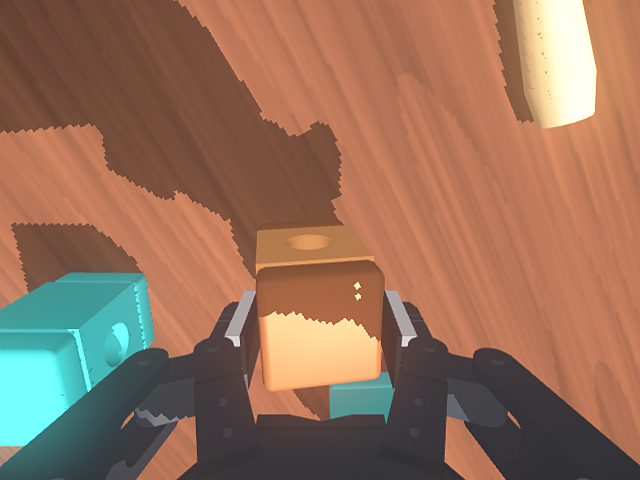

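View pics/side1.png

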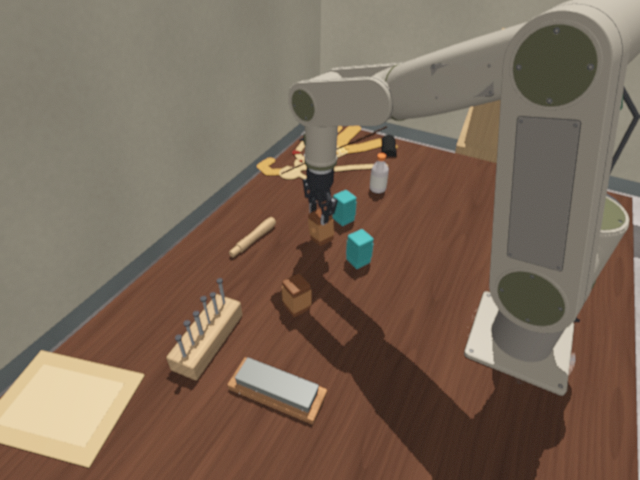

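```bash
python3 -m pendant '[[[0,0,-1,0],[0,0,-1,0],[0,0,-1,0],[0,0,-1,1],[0,0,-1,1],[0,0,-1,1],[0,0,-1,1],[0,0,-1,1],[0,0,-1,1],[0,0,-1,1]]]' && python3 -m pendant '[[[0,0,-1,1],[0,0,-1,1],[0,0,-1,1],[0,0,-1,1],[0,0,-1,1],[0,0,-0.7,1],[0,0,-0.4,1],[0,0,0,1],[0,0,0,1],[0,0,0,0.5]]]'; python3 - <<'E'
from h import *
s=sense();[print(k,np.round(v,3)) for k,v in s.items()]
shot("wrist","pics/w4.png")
E
```

```text
time: 6.18
tool_pos: [584.6, -95.0, 247.4]
tcp_rot: [179.6, 1.0, -61.0]
ft_force: [0.5, -0.4, -2.2]
finger_gap: 51.0
time: 7.02
tool_pos: [586.1, -97.1, 377.5]
tcp_rot: [179.1, 0.4, -107.0]
ft_force: [-0.8, 0.4, -2.5]
finger_gap: 50.6
time 7.017
joint_pos [-14.635   7.285  68.042   0.454 105.576  92.489]
qd [ 1.4000e-02  3.2700e-01  8.0000e-02 -7.3000e-02  2.0000e-02  2.6697e+01]
joint_efforts [-1.7000e-02 -5.8043e+01 -5.1358e+01  7.4000e-02  1.6700e-01 -2.1800e-01]
tool_pos [586.135 -97.093 377.468]
tcp_rot [ 179.079    0.399 -107.009]
ft_force [-0.83   0.448 -2.481]
wrist_torque [ 0.041 -0.007  0.003]
finger_gap 50.624
```

View pics/w4.png

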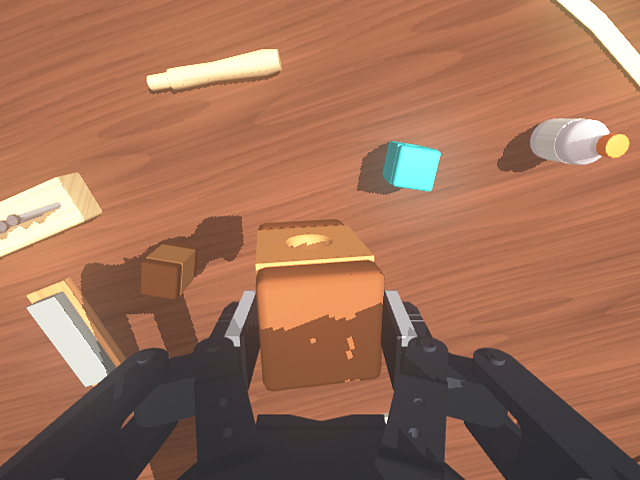

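```bash
python3 - <<'E'
import numpy as np
from scipy.optimize import least_squares
J=np.array([[-72.846,7.471,85.268,0,87.261,-4.893],[-16.672,3.8647,90.376,.469,86.806,17.894],[-14.2076,9.4519,91.536,.517,80.157,13.085],[-14.313,14.341,94.347,.552,70.925,13.115],[-14.635,7.285,68.042,.454,105.576,92.489]])
T=np.array([[225.244,-556.121,208.692],[556.97,-110.05,196.69],[579.92,-90.455,128.93],[593.48,-94.941,52.652],[586.135,-97.093,377.468]])
def fk(p,q):
    a1,e,d1,L1,L2,d6=p; q=np.radians(q); from scipy.spatial.transform import Rotation as R
    M=R.from_euler('z',q[0]); 
    v=np.array([a1,e,d1])+R.from_euler('y',q[1]).apply([0,0,L1])
    R3=R.from_euler('y',q[1]+q[2]); v=v+R3.apply([0,0,L2])
    R5=R3*R.from_euler('z',q[3])*R.from_euler('y',q[4]); v=v+R5.apply([0,0,d6]); return M.apply(v)
f=lambda p:np.concatenate([fk(p,j)-t for j,t in zip(J,T)]+[[1e-2*(p[5]-300)]])
s=least_squares(f,[50,50,478,425,425,300]);print(s.x.round(1));print(f(s.x).round(1))
E
```

```text
[ 10.   51.7 287.3 259.4 554.2 308.5]
[  0.3   0.7   0.8   8.9  -2.8   0.    5.8  -1.6   0.2   2.6  -0.9  -0.1
 -17.    4.4  -0.9   0.1]
```

```bash
cat > fkm.py <<'E'
import numpy as np
from scipy.optimize import least_squares
from scipy.spatial.transform import Rotation as R
J=np.array([[-72.846,7.471,85.268,0,87.261,-4.893],[-16.672,3.8647,90.376,.469,86.806,17.894],[-14.2076,9.4519,91.536,.517,80.157,13.085],[-14.313,14.341,94.347,.552,70.925,13.115],[-14.635,7.285,68.042,.454,105.576,92.489]])
T=np.array([[225.244,-556.121,208.692],[556.97,-110.05,196.69],[579.92,-90.455,128.93],[593.48,-94.941,52.652],[586.135,-97.093,377.468]])
def fk(p,q):
    a1,e,d1,L1,L2,d6,c,k=p; q=np.radians(q)
    M=R.from_euler('z',q[0]); 
    v=np.array([a1,e,d1])+R.from_euler('y',q[1]).apply([k,0,L1])
    R3=R.from_euler('y',q[1]+q[2]); v=v+R3.apply([c,0,L2])
    R5=R3*R.from_euler('z',q[3])*R.from_euler('y',q[4]); v=v+R5.apply([0,0,d6]); return M.apply(v), (M*R5*R.from_euler('z',q[5])).as_euler('xyz',degrees=True)
E
python3 - <<'E'
from fkm import *
f=lambda p:np.concatenate([fk(p,j)[0]-t for j,t in zip(J,T)]+[[1e-2*(p[5]-300),.01*p[6],.01*p[7],.01*p[0]]])
s=least_squares(f,[50,50,478,425,425,300,0,0]);print(s.x.round(1));print(f(s.x).round(1))
for j in J: print(fk(s.x,j)[1])
E
```

```text
[-1.000e-01  5.130e+01  2.979e+02  3.710e+02  5.534e+02  3.693e+02
  6.150e+01 -3.000e-01]
[ 0.1  0.2  0.  -0.  -0.  -0.   0.2 -0.1  0.  -0.1 -0.  -0.   0.  -0.
  0.   0.7  0.6 -0.  -0. ]
[180.      0.    112.047]
[179.87651023  -1.13989622 145.40481964]
[179.76487994  -1.23047419 152.61645401]
[179.40310758   0.25745522 152.3920229 ]
[-179.07922109   -0.39958491   72.99124985]
```

```bash
python3 -m pendant '[[[0,-1,0,0],[0,-1,0,0],[0,-1,0,0],[0,-1,0,0],[0,-1,0,0],[0,-1,0,0],[0,-1,0,0],[0,-1,0,0],[0,-1,0,0],[0,-1,0,0]]]'; python3 -c "
from h import *
s=sense();print(s['joint_pos'].round(2))"
```

```text
time: 7.9
tool_pos: [778.4, -154.9, 368.1]
tcp_rot: [178.6, 0.4, -106.3]
ft_force: [0.3, -1.0, -1.4]
finger_gap: 50.5
[-15.15  49.46  13.42   0.46 118.5   91.33]
```

```bash
python3 -m pendant '[[[0,-1,0,0],[0,-1,0,0],[0,-1,0,0],[0,-1,0,0],[0,-1,0,0],[0,-1,0,0],[0,-1,0,0],[0,-1,0,0],[0,-1,0,0],[0,-1,0,0]]]'; python3 -c "
from h import *
s=sense();print(s['joint_pos'].round(2))"
```

```text
time: 8.73
tool_pos: [861.7, -187.9, 301.7]
tcp_rot: [-175.1, 0.9, -105.9]
ft_force: [0.5, -0.3, -2.4]
finger_gap: 50.5
[-16.01  61.82   1.3    0.93 111.94  90.32]
```

```bash
python3 -m pendant '[[[0,-0.5,-1,0],[0,-0.5,-1,0],[0,-0.5,-1,0],[0,-0.5,-1,0],[0,-0.5,-1,0],[0,-0.5,-1,0],[0,-0.6,-1,0],[0,-0.6,-1,0],[0,-0.6,-1,0],[0,-0.6,-1,0]]]'; python3 -c "
from h import *
s=sense();print(s['joint_pos'].round(2),s['wrist_torque'].round(2))"
```

```text
time: 9.57
tool_pos: [824.2, -188.2, 470.6]
tcp_rot: [-167.1, 1.3, -105.8]
ft_force: [-0.1, -0.3, -2.8]
finger_gap: 50.5
[-17.03  50.38   1.32   1.68 115.4   89.82] [0.02 0.15 0.03]
```

```bash
python3 -m pendant '[[[0,-1,-1,0],[0,-1,-1,0],[0,-1,-1,0],[0,-1,-1,0],[0,-1,-0.9,0],[0,-1,-0.9,0],[0,-1,-0.9,0],[0,-1,-0.8,0],[0,-1,-0.8,0],[0,-1,-0.8,0]]]'; python3 -c "
from h import *
s=sense();print(s['joint_pos'].round(2),s['wrist_torque'].round(2))"
```

```text
time: 10.4
tool_pos: [810.3, -197.5, 596.7]
tcp_rot: [-155.9, 1.8, -105.7]
ft_force: [0.4, -0.3, -2.4]
finger_gap: 50.6
[-18.52  42.2    1.35   3.02 112.45  89.27] [ 0.1   0.39 -0.03]
```

```bash
python3 -m pendant '[[[0,-1,-0.6,0],[0,-1,-0.6,0],[0,-1,-0.6,0],[0,-1,-0.6,0],[0,-1,-0.5,0],[0,-1,-0.5,0],[0,-1,-0.5,0],[0,-1,-0.4,0],[0,-1,-0.4,0],[0,-1,-0.4,0]]]'; python3 -c "
from h import *
s=sense();print(s['joint_pos'].round(2),s['wrist_torque'].round(2))"
```

```text
time: 11.23
tool_pos: [822.6, -210.2, 672.4]
tcp_rot: [-146.0, 2.1, -105.5]
ft_force: [0.1, -0.4, -2.7]
finger_gap: 50.7
[-19.66  38.4    1.35   4.25 106.41  88.91] [ 0.08  0.5  -0.03]
```

```bash
python3 -m pendant '[[[0,-1,-0.3,0],[0,-1,-0.3,0],[0,-1,-0.3,0],[0,-1,-0.2,0],[0,-1,-0.2,0],[0,-1,-0.2,0],[0,-1,-0.1,0],[0,-1,-0.1,0],[0,-1,0,0],[0,-1,0,0]]]'; python3 -m pendant '[[[0,-1,0,0],[0,-1,0,0],[0,-1,0,0],[0,-1,0,0],[0,-1,0.1,0],[0,-1,0.1,0],[0,-1,0.2,0],[0,-1,0.2,0],[0,-1,0.2,0],[0,-1,0.2,0]]]'; python3 -c "
from h import *
s=sense();print(s['joint_pos'].round(2),s['wrist_torque'].round(2))"
```

```text
time: 12.07
tool_pos: [860.8, -227.5, 718.4]
tcp_rot: [-136.8, 2.3, -105.3]
ft_force: [0.8, 1.0, -3.0]
finger_gap: 50.9
time: 12.9
tool_pos: [915.4, -247.6, 748.1]
tcp_rot: [-127.7, 2.5, -105.2]
ft_force: [-0.5, 0.3, -3.0]
finger_gap: 50.6
[-20.61  39.19   1.35   5.83  87.35  88.34] [0.17 0.73 0.02]
```

```bash
python3 -m pendant '[[[0,-1,0,0],[0,-1,0,0],[0,-1,0,0],[0,-1,0.1,0],[0,-1,0.1,0],[0,-1,0.1,0],[0,-1,0.2,0],[0,-1,0.2,0],[0,-1,0.2,0],[0,-1,0.2,0]]]'; python3 -m pendant '[[[0,-1,0.2,0],[0,-1,0.2,0],[0,-1,0.2,0],[0,-1,0.2,0],[0,-1,0.3,0],[0,-1,0.3,0],[0,-1,0.3,0],[0,-1,0.3,0],[0,-1,0.3,0],[0,-1,0.3,0]]]'; python3 -c "
from h import *
s=sense();print(s['joint_pos'].round(2),s['wrist_torque'].round(2))"
```

```text
time: 13.73
tool_pos: [943.5, -260.6, 802.6]
tcp_rot: [-118.6, 2.6, -105.0]
ft_force: [-0.3, -0.5, -2.4]
finger_gap: 50.6
time: 14.57
tool_pos: [967.1, -272.0, 857.6]
tcp_rot: [-109.5, 2.6, -104.9]
ft_force: [0.2, 0.1, -1.9]
finger_gap: 50.6
[-21.29  39.01   1.34   7.36  69.44  87.73] [ 0.23  0.81 -0.03]
```

```bash
python3 -m pendant '[[[0,-1,0.3,0],[0,-1,0.3,0],[0,-1,0.3,0],[0,-1,0.4,0],[0,-1,0.4,0],[0,-1,0.4,0],[0,-1,0.4,0],[0,-1,0.5,0],[0,-1,0.5,0],[0,-1,0.5,0]]]'; python3 -c "
from h import *
s=sense();print(s['joint_pos'].round(2),s['wrist_torque'].round(2))
shot('wrist','pics/w5.png');shot('scene','pics/scene2.png')"
```

```text
time: 15.4
tool_pos: [980.5, -280.2, 918.1]
tcp_rot: [-100.3, 2.6, -104.8]
ft_force: [0.1, 0.1, -2.2]
finger_gap: 50.6
[-21.51  38.94   1.34   8.13  60.37  87.35] [ 0.23  0.93 -0.04]
```

View pics/w5.png

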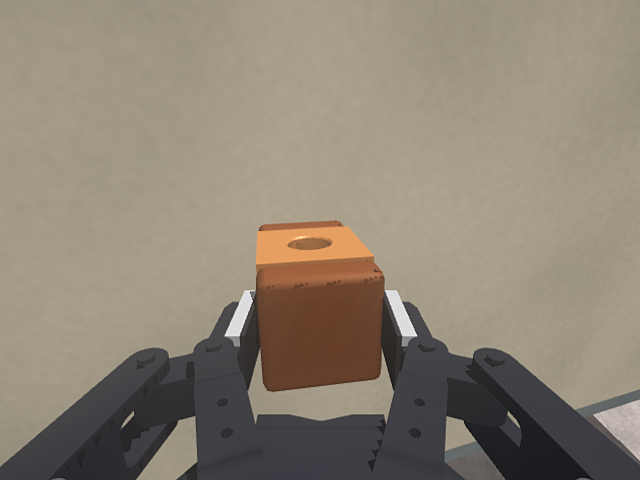

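View pics/scene2.png

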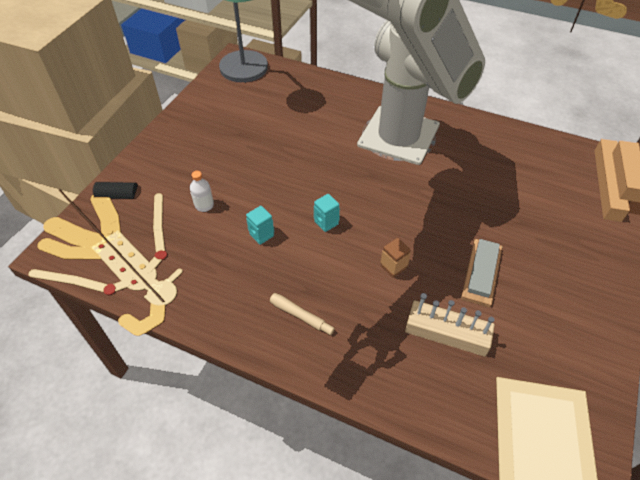

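```bash
python3 -c "
import cv2
im=cv2.imread('pics/w5.png');cv2.imwrite('pics/w5c.png',cv2.resize(im[210:400,220:420],(800,600) if 0 else (632,600),interpolation=cv2.INTER_CUBIC))"
```

```text
(no output)
```

View pics/w5c.png

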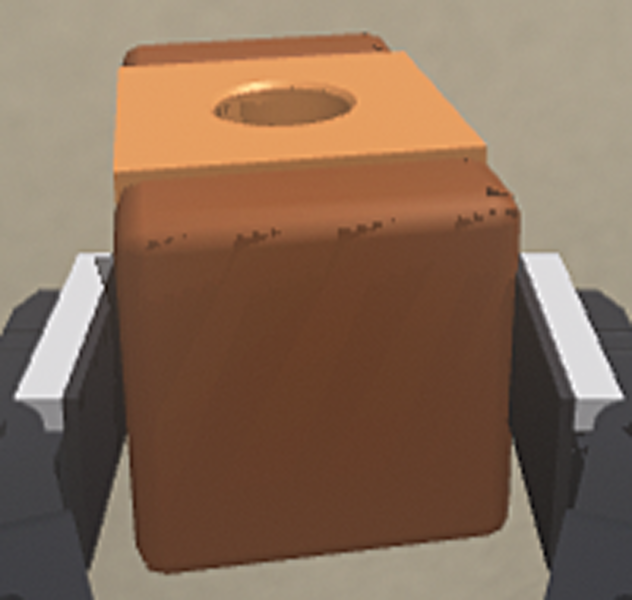

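```bash
cat > headpose.py <<'E'
from h import *
from scipy.optimize import least_squares
def headpose(crop,off,sc,rpy,bot):
    c=calibration('wrist');K=c['mtx'];H=c['hand_eye'][:3,:3]
    uv=np.array(crop)/sc+off; b=np.array(bot)/sc+off
    # head axes in tool: x ~ tool x, y(far->near?) ; local rectangle corners in (x, along tool z)
    def f(p):
        Rr=R.from_rotvec(p[:3]); l=p[6]; w=50
        X=np.array([[-w/2,0,-l/2],[w/2,0,-l/2],[w/2,0,l/2],[-w/2,0,l/2]])
        Xc=(H.T@(Rr.apply(X)).T).T+p[3:6]
        q=(K@Xc.T).T; q=q[:,:2]/q[:,2:]
        # bottom edge: at y=+50, free depth/pos -> direction only
        B=(H.T@Rr.apply(np.array([[-w/2,49,p[7]],[w/2,49,p[7]]])).T).T+p[3:6]
        r=(K@B.T).T; r=r[:,:2]/r[:,2:]; d=r[1]-r[0];e=b[1]-b[0]
        return np.r_[(q-uv).ravel(),(np.arctan2(d[1],d[0])-np.arctan2(e[1],e[0]))*100*(p[7]!=None), (r.mean(0)-b.mean(0))[1]]
    s=least_squares(f,[0,0,0,0,0,200,60,-40])
    Rr=R.from_rotvec(s.x[:3]); W=R.from_euler('xyz',rpy,degrees=True)
    hz=W.apply(Rr.apply([0,-1,0]))
    print('res',f(s.x).round(2),'rotvec deg',np.degrees(s.x[:3]).round(2),'p',s.x[3:].round(1))
    print('hole dir',hz.round(3),'angle from up',np.degrees(np.arccos(hz[2])), 'tool -y', W.apply([0,-1,0]).round(3))
    hx=W.apply(Rr.apply([1,0,0])); print('lean: about tool z (turn needed)',np.degrees(np.arcsin(hx[2])))
E
python3 - <<'E'
from headpose import *
headpose([(116,172),(487,147),(390,52),(118,67)],(220,210),632/200,[-100.3,2.6,-104.8],[(155,572),(500,533)])
E
```

```text
res [-0.15 -0.21  0.    0.23  0.03  0.25  0.18 -0.25 -0.52 -0.02] rotvec deg [-3.47 -9.35 -0.5 ] p [ -6.3   3.1 178.1  59.1 -44.9]
hole dir [ 0.221 -0.09   0.971] angle from up 13.831652520703317 tool -y [ 0.161 -0.089  0.983]
lean: about tool z (turn needed) -4.017070098290451
```

```bash
python3 -m pendant '[[[0,-1,0.6,-0.1],[0,-1,0.6,-0.1],[0,-1,0.6,-0.1],[0,-1,0.6,-0.1],[0,-1,0.6,-0.1],[0,-1,0.7,-0.1],[0,-1,0.7,-0.1],[0,-1,0.7,-0.1],[0,-1,0.7,-0.1],[0,-1,0.7,-0.1]]]'; python3 -c "
from h import *
s=sense();print(s['joint_pos'].round(2),s['tcp_rot'].round(2))"
```

```text
time: 16.33
tool_pos: [997.0, -280.5, 970.4]
tcp_rot: [-91.2, -2.4, -104.6]
ft_force: [0.0, -0.1, -2.5]
finger_gap: 50.2
[-20.87  39.77   1.35   8.08  50.33  82.29] [ -91.16   -2.4  -104.61]
```

```bash
python3 -m pendant '[[[0,-1,0.7,0],[0,-1,0.7,0],[0,-1,0.7,0],[0,-1,0.8,0],[0,-1,0.8,0],[0,0.5,-0.5,0],[0,1,-0.7,0],[0,1,-0.7,0],[0,1,-0.7,0],[0,1,-0.7,0]]]'; python3 -c "
from h import *
s=sense();print(s['joint_pos'].round(2),s['tcp_rot'].round(2))"
```

```text
time: 17.17
tool_pos: [950.2, -264.2, 924.6]
tcp_rot: [-86.1, -2.4, -104.9]
ft_force: [1.2, -0.2, -0.9]
finger_gap: 50.5
[-20.97  13.58  46.66  14.1   26.51  75.31] [ -86.07   -2.45 -104.88]
```

```bash
python3 -m pendant '[[[0,0,0,0],[0,0,0,0],[0,0,0,0],[0,0,0,0],[0,0,0,0],[0,0,0,0],[0,0,0,0],[0,0,0,0],[0,0,0,0],[0,0,0,0]]]'; python3 -c "
from h import *
s=sense();print(s['joint_pos'].round(2),s['tcp_rot'].round(2),s['qd'].round(2))
im=shot('wrist','pics/w6.png')[:,:,::-1];cv2.imwrite('pics/w6c.png',cv2.resize(im[210:400,220:420],(632,600),interpolation=cv2.INTER_CUBIC))"
```

```text
time: 18.0
tool_pos: [950.0, -263.8, 926.8]
tcp_rot: [-85.9, -2.4, -104.9]
ft_force: [-1.1, -0.3, -2.2]
finger_gap: 50.7
[-20.94  13.61  46.52  14.05  26.43  75.37] [ -85.89   -2.45 -104.89] [-0.    0.37 -1.    0.06  0.14 -0.01]
```

View pics/w6c.png

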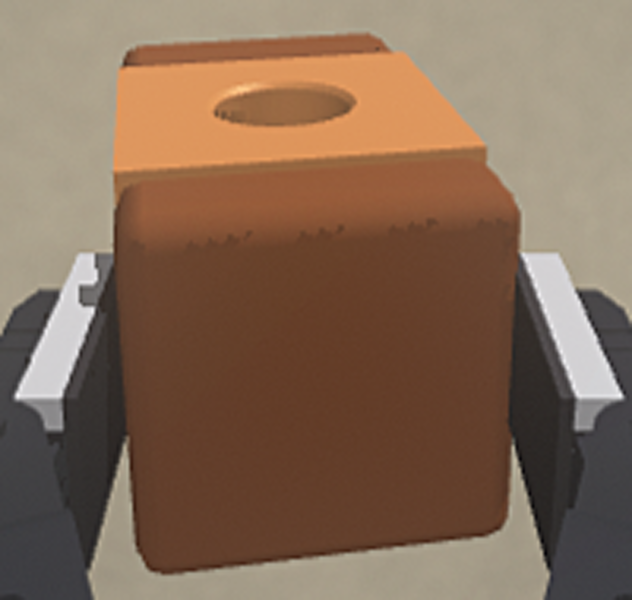

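View pics/w6.png

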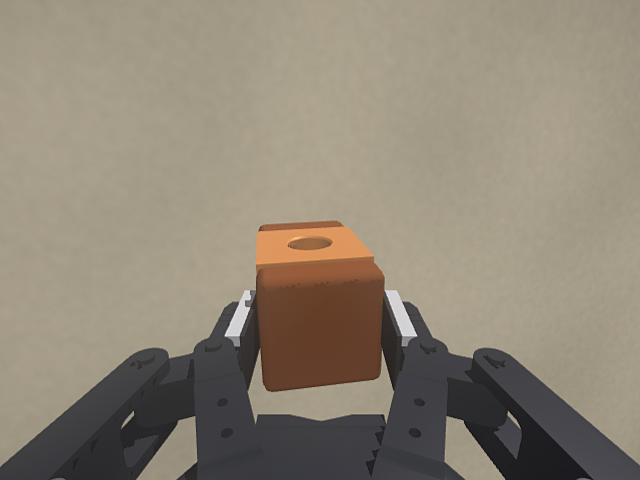

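```bash
python3 - <<'E'
from headpose import *
for c in ([(116,172),(487,147),(390,52),(118,67)],[(115,171),(488,148),(388,52),(119,68)],[(117,173),(486,146),(392,52),(117,66)]):
    headpose(c,(220,210),632/200,[-85.89,-2.45,-104.89],[(155,572),(500,533)])
# check with the standing head (hole face vertical, so should come out near 'angle from up' 90)
im=cv2.imread('pics/w2.png');cv2.imwrite('pics/w2c.png',cv2.resize(im[180:310,260:390],(600,600),interpolation=cv2.INTER_CUBIC))
E
```

```text
res [-0.15 -0.21  0.    0.23  0.03  0.25  0.18 -0.25 -0.52 -0.02] rotvec deg [-3.47 -9.36 -0.5 ] p [ -6.3   3.1 178.1  59.1 -44.9]
hole dir [0.003 0.058 0.998] angle from up 3.3036942540993635 tool -y [-0.058  0.06   0.997]
lean: about tool z (turn needed) 3.2998165280632756
res [-0.09  0.07 -0.02 -0.07  0.04  0.45  0.11 -0.44 -0.33 -0.01] rotvec deg [-4.22 -9.19 -0.57] p [ -6.4   3.1 178.9  61.8 -45.6]
hole dir [0.016 0.056 0.998] angle from up 3.3575847681917192 tool -y [-0.058  0.06   0.997]
lean: about tool z (turn needed) 3.307527687519088
res [-0.21 -0.49  0.02  0.52  0.02  0.04  0.24 -0.06 -0.7  -0.03] rotvec deg [-2.67 -9.55 -0.41] p [ -6.1   3.1 177.3  56.4 -44.3]
hole dir [-0.011  0.059  0.998] angle from up 3.4207597702205725 tool -y [-0.058  0.06   0.997]
lean: about tool z (turn needed) 3.285560647563291
```

View pics/w2c.png

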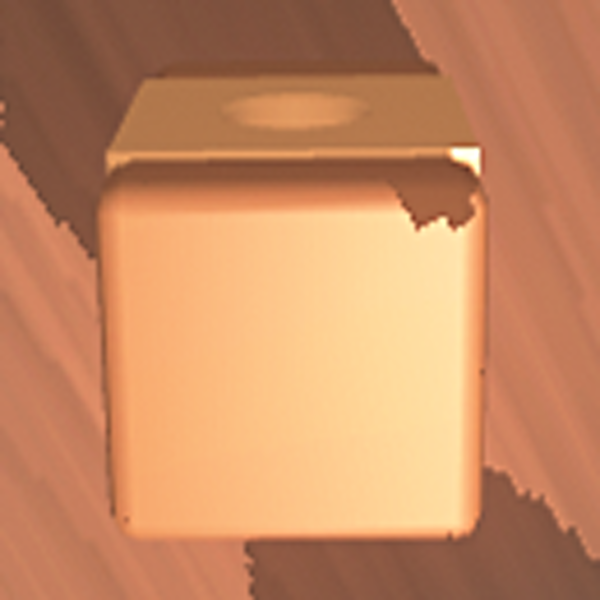

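```bash
python3 - <<'E'
from headpose import *
headpose([(106,155),(480,150),(450,77),(143,77)],(260,180),600/130,[-179.765,1.231,-27.38],[(130,539),(470,536)])
E
python3 -m pendant '[[[0,0,0,0.3],[0,0,0,0.3],[0,0,0,0],[0,0,0,0],[0,0,0,0],[0,0,0,0],[0,0,0,0],[0,0,0,0],[0,0,0,0],[0,0,0,0]]]'
```

```text
res [ 0.04 -0.07  0.05  0.07 -0.07 -0.42 -0.04  0.42  0.25 -0.  ] rotvec deg [-0.13  1.03 -1.02] p [  2.4 -21.7 243.9  50.5 -40.9]
hole dir [0.444 0.896 0.002] angle from up 89.88087042366975 tool -y [0.46  0.888 0.004]
lean: about tool z (turn needed) -0.19298261686185902
time: 18.88
tool_pos: [950.3, -264.0, 925.4]
tcp_rot: [-86.0, 0.6, -104.7]
ft_force: [0.1, -0.3, -2.0]
finger_gap: 51.0
```

```bash
python3 - <<'E'
from headpose import *
s=sense();print(s['tcp_rot'].round(2),s['qd'].round(2),s['finger_gap'])
shot('scene','pics/scene3.png');im=shot('wrist','pics/w7.png');a=cv2.imread('pics/w6.png');b=cv2.imread('pics/w7.png')
print('in-hand change',np.abs(a[225:390,258:380].astype(int)-b[225:390,258:380]).mean())
headpose([(116,172),(487,147),(390,52),(118,67)],(220,210),632/200,s['tcp_rot'],[(155,572),(500,533)])
W=R.from_euler('xyz',s['tcp_rot'],degrees=True);print('tool z vs up deg',np.degrees(np.arccos(W.apply([0,0,1])[2])))
a=cv2.imread('pics/scene0.png').astype(int);b=cv2.imread('pics/scene3.png').astype(int)
for n,(x,y) in dict(blank=(396,257),glue=(202,192),handle=(302,314),stone=(482,270),punch=(450,325)).items(): print(n,np.abs(a-b)[y-20:y+20,x-20:x+20].mean())
E
```

```text
[ -85.99    0.61 -104.68] [ 0.05  0.01 -0.02  0.02  0.1   0.01] 50.98264129828005
in-hand change 1.1188110614340123
res [-0.15 -0.21  0.    0.23  0.03  0.25  0.18 -0.25 -0.52 -0.02] rotvec deg [-3.47 -9.36 -0.5 ] p [ -6.3   3.1 178.1  59.1 -44.9]
hole dir [-0.009  0.005  1.   ] angle from up 0.6156610282709831 tool -y [-0.07   0.007  0.997]
lean: about tool z (turn needed) 0.26103171909196526
tool z vs up deg 85.99000646318173
blank 8.681458333333333
glue 1.986875
handle 2.6664583333333334
stone 7.785625
punch 1.4641666666666666
```

View pics/scene3.png

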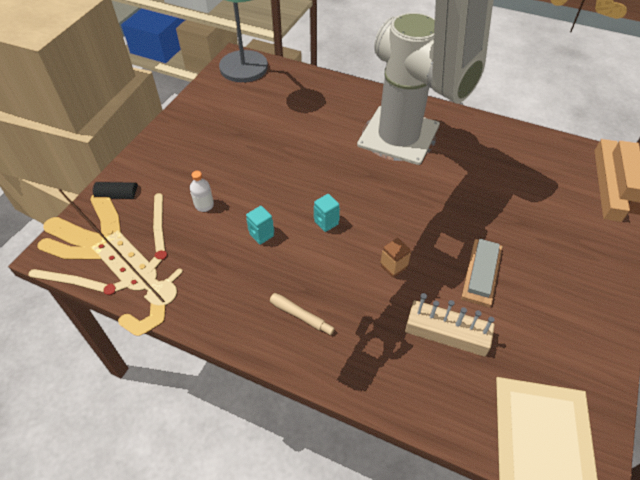

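View pics/w7.png

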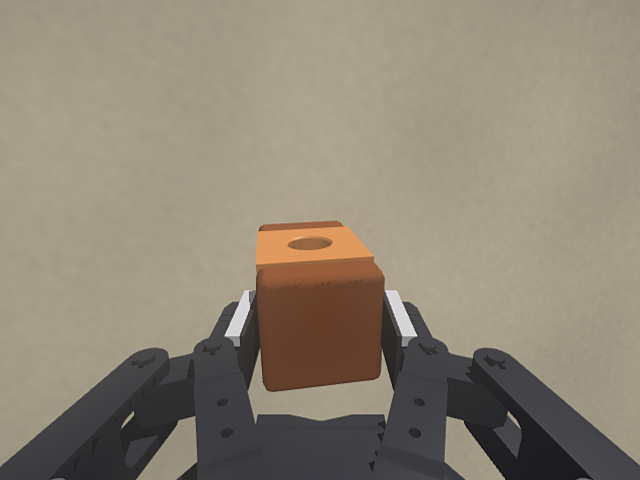

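```bash
python3 -c "
from bench import *
print(hand_in())"
```

```text
the job is handed in; nothing more can be done
None
```

I handed the job in at about 19 s with the gripper still holding the bored head and the hole facing up. The head is about 0.92 m above the bench. No verdict was reported.

**What I did:** I found the hole in the head at scene pixel (298, 242) and confirmed it in the wrist view. I gripped that head by its plain sides at 80 N, lifted it and turned the hole outward. The moves cannot tilt the tool directly, so I pushed the arm against its reach limit until the tool lay nearly level. I then trimmed the remaining sideways lean.

**Last checks:**
- **Hole direction:** about 0.6° off straight up, from the wrist picture and the tool pose. The same method gave 89.9° on the head while it still stood on the bench, where 90° is right. The head was out of both fixed cameras' view at the end, so no second camera confirms this.
- **Gripper lean:** the tool axis is 86° from vertical and the grip gap is steady at about 51 mm. The joints were almost still, and the head did not shift in the grip during the final moves.
- **Other objects:** the blank, glue bottle, handle, stone and punch block are at the same pixels as at the start. The picture differences at the blank and the stone look like the arm's shadow.

**Not as planned:**
- **Grip height:** the last descent stopped about 20 mm high and 12 mm to one side, so the head is held near one end.
- **Crooked in the grip:** it also sits about 9° crooked about the hole's own axis, which does not change where the hole points.
- **Measured height:** my camera measurements of the head's top came out at 79–82 mm instead of 90 mm. I put this down to its rounded edges and blurred corners.

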